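# Seat a valve spindle in the V-block stand

### The arm

A 6-joint arm with a two-finger parallel gripper is mounted at the origin on the work surface; the furniture and walls round the work are solid. World frame = base frame: x ahead of the robot, y to its left, z up, the work surface at z = 0. Lengths are in m, angles in rad, forces in N, time in s.
With the tool pointing down it reaches from about 0.375 to 0.975 m from the base axis. Payload 3.8 kg.
Tool frame: the origin (TCP) lies on the centre line of the jaws, within the pads' length; the fingertips stand arm.nose_length ahead of it and the grasp point (between the pads) lies 5 mm behind it (arm.nose_length is the distance from the TCP to the fingertips, in m); z points along the fingers, y is the line along which they close (so a half turn about z gives the same grasp; the last joint's range is limited). The gripper opens to 88 mm and grips with 3 to 60 N. Pads are 18 mm wide; open, the fingers measure 123 mm over their backs; the gripper's body (75 mm by 187 mm) begins 45 mm behind the grasp point.
Start: joints at [-1.355, 0.264, 1.604, -0, 1.274, -0.037], TCP at [0.169, -0.654, 0.253] pointing down, gripper open.
Joint ranges: [-2.63, 2.63], [-0.94, 2.18], [0.31, 2.57], [-1.31, 4.45], [0, 2.66], [-2.55, 2.55]. Speed limits (rad/s): [2.57, 2.57, 3.14, 3.14, 3.14, 3.14].

### API

Orientations are given as a unit quaternion [w, x, y, z].
In Python, from workcell import arm, camera, get_calibration gives the robot as it stands.
- The arm moves only by the tool step_arm, never from a script. Its argument "moves" is a list of rows, each a list of 5 numbers: the closure in counts, from 0 (fully open) to 255 (shut), then the shift along the tool's x, y, z as a fraction of full scale, then the turn about the tool's z as a fraction of full scale. A call has 1 to 20 rows; each row is the pose to reach, as a shift and turn from the pose commanded when the call began, along the tool's axes at that moment; what a row does not reach only later rows make up. Full scale, the value 1, is 200 mm for a shift and 90 degrees for a turn. A row lasts 1/10 s, in which the tool goes at most 50 mm and 8.59 degrees, less where a joint would pass 70% of its speed; a pose out of reach is approached as far as the arm can. A call with a number of a shift or a turn outside -1 to 1 is refused whole. A call with a gripper value outside its range is refused whole. The fingers move at their own pace and stop on an object; "grip_force" is the grip in N (left out, the last holds). Time passes only in rows, so rows that repeat a pose let the fingers close. It gives the time, the measured TCP pose, the force, the opening and the grip force at its end, in the units of the state.
- arm.state(): the state, without advancing time (a new reading comes with each control period).
- camera(name): name is "scene" or "top" or "wrist"; returns (picture, depth): 480x640x3 uint8, red, green, blue; 480x640 float32, m along the optical axis (not along the pixel's ray), 0 where there is no reading.
- get_calibration(name): a dict with "mtx" (3x3 intrinsics, pixels), "world_from_camera" (4x4, takes a point from camera to world coordinates). Camera axes: x right, y down, z forward; pixel columns grow to the right and rows downward; lengths in m; the calibration is good to about 2 mm. A picture is of the moment at which its call begins: read the wrist's pose just before it. get_calibration takes no time and is no camera call; for the wrist camera it gives the pose at the moment of the call.
- arm.hand_in(): hands the job in; it is judged then, once.
The state is a dict: "t": time; "joint_positions": joint angles; "joint_velocities": joint speeds; "joint_efforts": joint torques, N m; "ee_pos": TCP position; "tool_rot": TCP orientation; "ft_force": force on the tool from outside, world axes, zero at the start; "moment": the same for the moment, N m; "grip_width": finger opening in m; "gripper_force": force on a finger pad.
Only numpy, scipy, OpenCV 4.12 (cv2) and the standard library are available. Lean on these libraries where they do the work, as an engineer would, in place of code of your own. Each camera call takes 0.05 s, during which the arm holds its last target. There are 200 camera calls.

### The job

Pick up the brass valve spindle and lay it in the two V yokes of the measuring stand, nose towards the back stop but not yet under the sprung foot. Then push it along the V, under the foot, until its nose bears firmly on the back stop, and leave it there resting on both flanks of the V; feel for the stop and press on it with some 5 to 10 N, never more than 15 N, for it is a delicate gauge anvil. Leave the other things on the bench where they are.

Things in the scene. Friction and masses are not known exactly. Their poses are not given: they have to be found in the camera images.
- spindle: Loose brass valve spindle, 0.1 to 0.3 kg, 161 mm long: round shaft 22 mm thick, at one end a 12 mm long cone down to a flat nose 14 mm across, at the other a square head 22 x 22 mm, 16 mm long. Origin on the shaft's axis 62 mm behind the nose; y runs along the shaft to the nose. At the start it lies on the bench, axis 11 mm up, nose within about 25 degrees of +y (the robot's left).
- spindle_nose (a point): centre of the spindle's flat nose face (axes as the spindle's)
- spindle_tail (a point): centre of the end face of the spindle's square head, 99 mm behind the spindle's origin: the face to push on (axes as the spindle's)
- vblock: Measuring stand fixed to the bench: grey base 76 x 170 x 12 mm, two steel V yokes, a bridge over the far one (71 mm wide; highest part 109 mm above the bench). Origin on the bench, 75 mm before the stop face; y is the way to push, along the V to the back stop, within about 12 degrees of +y. A spindle in the V has its axis 55 mm above the bench and, home, its head 15 mm clear of the near yoke.
- stop_face (a point): centre of the back stop's face, at the height of a seated spindle's axis (55 mm above the bench); axes as the stand's, y pointing into the stop. A spindle fully home has its nose centre here.
- back_stop: Rigid steel back stop at the +y end of the stand: post 40 mm wide with a round 22 mm anvil whose face is the stop face. It is a delicate gauge anvil: the nose must press on it with at least 3 N, and never with more than 15 N (the drag of foot and V not counted).
- flank_left: The V flanks on the stand's -x side, of both yokes (origin as the stand's). Yokes, 55 mm wide: far one 8 to 58 mm, near one 118 to 130 mm before the stop face; between them is a gap with only the base, room for fingers beside the shaft.
- flank_right: The V flanks on the stand's +x side, of both yokes (origin as the stand's). The V is 90 degrees, open at the top; the flanks end about level with a seated spindle's axis and centre a spindle that is let go up to 6 mm off.
- foot (a joint): Lift (m) of the sprung foot, a cross roller 12 mm thick, 22 mm before the stop face: 0 when free, about 0.003 with the shaft under it. A nose more than 30 mm before the stop face is not yet under it. It presses the spindle into the V with about 4 N; sliding under it takes about 3 to 14 N of push, rising on the cone, then about level over the last 10 mm; at the stop the force rises steeply.
- tube: Bystander, to be left alone: chromed steel tube lying beyond and to the right of the stand, 24 x 220 x 24 mm; origin at the centre of its underside.
- nut_a: Bystander, to be left alone: brass union nut, 36 x 41 x 24 mm; origin at the centre of its underside.
- nut_b: Bystander, to be left alone: brass union nut, 36 x 41 x 24 mm; origin at the centre of its underside.
- strainer: Bystander, to be left alone: white slotted strainer cup, 32 mm across, 38 mm high; origin at the centre of its underside.
- wrench: Bystander, to be left alone: flat open-ended spanner, 50 x 203 x 8 mm; origin at the centre of its underside.
- dial: Bystander, to be left alone: white meter register with a dial, 67 mm across, 48 mm high; origin at the centre of its underside.
- tape: Bystander, to be left alone: roll of black tape, 58 mm across, 19 mm high; origin at the centre of its underside.
Not all that is in view belongs to the job. There is more than one size of the spindle; the job needs the larger.

How it is judged:
On the way, in this order (a step that is already met when the one before it is completed fails the run):
1. the spindle lies in both yokes, nose towards the stop, 25 mm or more short of it (x of spindle_nose in the frame of stop_face between -0.005 and 0.005 m and x of spindle_tail in the frame of stop_face between -0.005 and 0.005 m and z of spindle_nose in the frame of stop_face between -0.005 and 0.005 m and z of spindle_tail in the frame of stop_face between -0.005 and 0.005 m and y of spindle_nose in the frame of stop_face between -0.055 and -0.025 m and contact force between spindle and vblock above 0.5 N), for 0.1 s.
2. its nose is pressed on the back stop with more than 3 N (contact force between spindle and back_stop above 3 N and y of spindle_nose in the frame of stop_face above -0.0015 m), for 0.1 s.
At the end, for the whole second after the job is handed in: The spindle rests released in the V: nose within 1.5 mm of the stop face and 2 mm of the V's axis, head end within 3 mm of the axis, both flanks touched with over 0.3 N each, the sprung foot lifted over 1.5 mm by the shaft, nothing moving (x of spindle_nose in the frame of stop_face between -0.002 and 0.002 m and z of spindle_nose in the frame of stop_face between -0.002 and 0.002 m and x of spindle_tail in the frame of stop_face between -0.003 and 0.003 m and z of spindle_tail in the frame of stop_face between -0.003 and 0.003 m and y of spindle_nose in the frame of stop_face above -0.0015 m and value of joint foot above 0.0015 m and contact force between spindle and flank_left above 0.3 N and contact force between spindle and flank_right above 0.3 N and linear speed of spindle below 0.01 m/s).
It fails at once if the back stop is loaded with more than 15 N (contact force between spindle and back_stop above 15 N).
It fails at once if the robot presses on the stand with more than 25 N (contact force between any of the fingers, the arm and vblock above 25 N).
It fails at once if another thing on the bench is moved more than 20 mm (distance of any of tube, nut_a, nut_b, strainer, wrench, dial, tape from where it was at the start of the episode above 0.02 m).
It also fails if it takes over 70 s, if anything falls off the work surface, if the arm or the gripper's body presses on something with over 40 N, if the wrist force passes 120 N, or if a joint passes its speed limit or range.

## Working session

There is one attempt and no reset: what is moved stays moved. The work goes in short steps, Python scripts to look and compute and a tool call to move; the robot and the scene stay as the last step left them, time stands still between calls to the robot, and variables do not carry over. Pictures are saved under pics/ and viewed, at most 10 in all, crops included, and the job is handed in when it is done.

Besides the shell and the picture viewer there is one more tool, called as a command line: name --pt "numbers of a row" for each row, then --argument value for the rest. step_arm: Moves the arm, as the interface text tells. Shift numbers are shares of 200 mm and turn numbers shares of 90 degrees, none past 1 either way. Its arguments: {"type":"object","properties":{"moves":{"type":"array","items":{"type":"array","items":{"type":"number"}}},"grip_force":{"type":"number"}},"required":["moves"]}

```bash
ls; mkdir -p pics; python3 - <<'E'
from workcell import arm,camera,get_calibration
import cv2,numpy as np
for n in("scene","top"):
    p,d=camera(n);cv2.imwrite(f"pics/{n}0.png",p[:,:,::-1]);np.save(f"{n}0.npy",d)
    c=get_calibration(n);print(n,c["mtx"],np.round(c["world_from_camera"],3))
print(arm.state(),arm.nose_length)
E
```

```text
pics
scene [[534.68846656   0.         312.52799853]
 [  0.         534.68846656 239.73066567]
 [  0.           0.           1.        ]] [[-0.77  -0.338  0.541 -0.33 ]
 [-0.638  0.4   -0.658  0.847]
 [ 0.006 -0.852 -0.524  0.926]
 [ 0.     0.     0.     1.   ]]
top [[483.88933655   0.         326.19716967]
 [  0.         483.88933655 237.66091092]
 [  0.           0.           1.        ]] [[ 2.700e-02 -9.770e-01  2.110e-01  2.440e-01]
 [-1.000e+00 -2.700e-02  1.000e-03 -2.430e-01]
 [ 5.000e-03 -2.110e-01 -9.770e-01  1.512e+00]
 [ 0.000e+00  0.000e+00  0.000e+00  1.000e+00]]
{'t': 0.1, 'joint_positions': array([-1.35490976e+00,  2.64680451e-01,  1.60521392e+00, -1.08040771e-05,
        1.27367662e+00, -3.68798743e-02]), 'joint_velocities': array([-0.00037138, -0.00207604, -0.00322685, -0.00085812,  0.00114581,
       -0.00085736]), 'joint_efforts': array([-2.93329913e-05, -5.03618717e+01, -3.58071506e+01,  7.31278374e-02,
        2.33835157e-02, -5.61240518e-05]), 'ee_pos': array([ 0.16868657, -0.65296632,  0.25152339]), 'tool_rot': array([-9.84744924e-04,  9.92023580e-01,  1.26048552e-01, -9.35586000e-05]), 'ft_force': array([-0.24165404,  0.28029862, -0.99624547]), 'moment': array([ 0.00488454, -0.00888592, -0.00321213]), 'gripper_force': 0.0, 'grip_width': 0.08808756393527392} 0.014
```

View pics/top0.png

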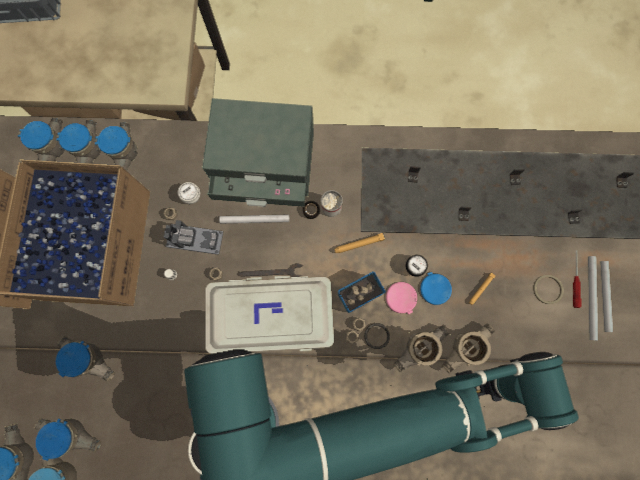

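View pics/scene0.png

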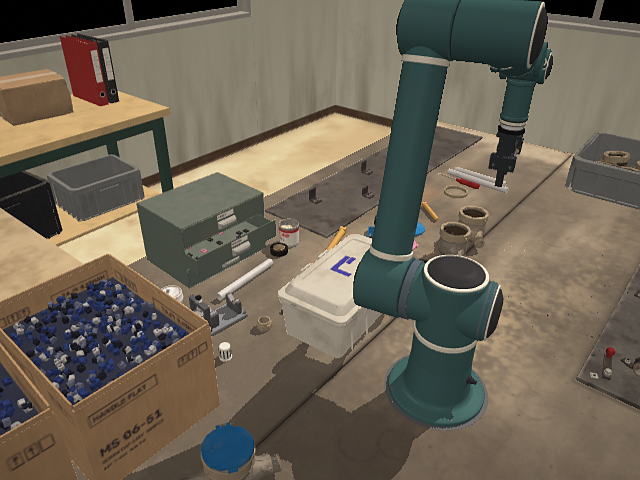

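The top view shows two brass spindle candidates: a large one at (359,243), about 50 px long, and a small one at (482,288), about 35 px. The large one fits the description. The stand is at (193,237) with its stop to the left, the tube at (254,219), the wrench at (270,270) and the tray at (268,315). Next I'll check this in a close crop and measure it.

```bash
cat > h.py <<'E'
import cv2,numpy as np
from workcell import arm,camera,get_calibration
def world(n,d,u,v,c=None):
    c=c or get_calibration(n);K=c["mtx"];T=c["world_from_camera"];u=np.asarray(u);v=np.asarray(v)
    z=d[v,u];P=np.stack([(u-K[0,2])/K[0,0]*z,(v-K[1,2])/K[1,1]*z,z],-1)
    return P@T[:3,:3].T+T[:3,3]
E
python3 - <<'E'
from h import *
p=cv2.imread("pics/top0.png");d=np.load("top0.npy")
a=cv2.resize(p[205:285,150:230],(400,400),interpolation=2)
b=cv2.resize(p[205:285,320:400],(400,400),interpolation=2)
cv2.imwrite("pics/crop1.png",np.hstack([a,b]))
hsv=cv2.cvtColor(p,cv2.COLOR_BGR2HSV)
m=((hsv[...,0]>10)&(hsv[...,0]<28)&(hsv[...,1]>140)&(hsv[...,2]>90)).astype(np.uint8)
n,l,s,c=cv2.connectedComponentsWithStats(m)
for i in range(1,n):
    if s[i,4]>80:
        v,u=np.where(l==i);W=world("top",d,u,v);mu=W.mean(0)
        e=np.linalg.svd(W[:,:2]-mu[:2],full_matrices=False)[2];q=(W[:,:2]-mu[:2])@e.T
        print(c[i],s[i,4],mu,np.percentile(W[:,2],[5,50,95]),e[0],np.ptp(q,0))
for (u,v) in [(165,237),(180,232),(193,237),(210,240),(220,240),(268,315),(254,219),(270,270),(230,284),(300,284),(330,295),(280,190),(270,201),(311,210)]:print(u,v,world("top",d,u,v))
E
```

```text
[359.35451505 243.06354515] 299 [ 0.55197228 -0.346581    0.02425591] [0.01330359 0.01928646 0.02570907] [-0.39802447  0.9173748 ] [0.29521159 0.25729184]
[481.57926829 288.23780488] 164 [ 0.4205775  -0.72545348  0.02293445] [0.00689345 0.0141394  0.01979548] [-0.54253551  0.84003287] [0.55853452 0.13624581]
165 237 [0.54476404 0.24852294 0.07069916]
180 232 [0.56164727 0.20442196 0.07052706]
193 237 [0.55526181 0.17437644 0.03195825]
210 240 [0.55091849 0.12507941 0.01360556]
220 240 [0.55219912 0.09395489 0.0116343 ]
268 315 [ 0.31448337 -0.0862837   0.1521677 ]
254 219 [ 0.62096871 -0.01126574  0.02251839]
270 270 [ 0.46132484 -0.06871271  0.00831302]
230 284 [0.39979404 0.02854956 0.13446519]
300 284 [ 0.40304267 -0.1718915   0.15327317]
330 295 [ 0.37587411 -0.25722144  0.13852406]
280 190 [ 0.70328273 -0.09443559  0.07318511]
270 201 [ 0.65745066 -0.06918479  0.10534466]
311 210 [ 0.66146091 -0.19035789  0.00137043]
```

View pics/crop1.png

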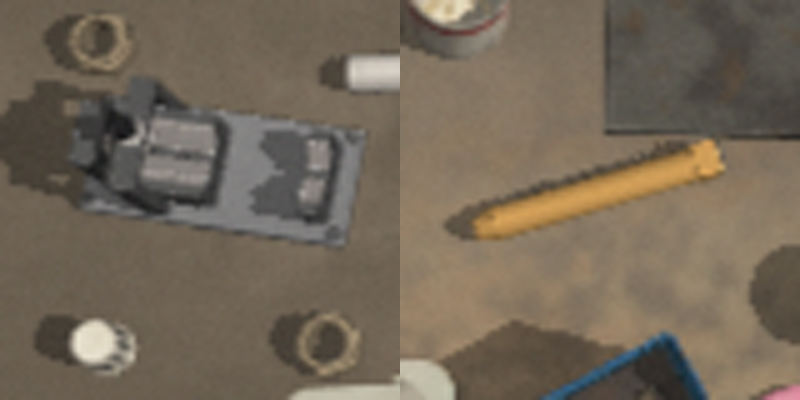

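The crop confirms it: the large spindle's nose is at about (335,250) and its square head at (384,237), roughly 15° off +y. The second spindle at (482,288) is clearly shorter. I'm moving above the large one.

step_arm --pt "0 1 -0.5 0 -1" --pt "0 1 -0.5 0 -1" --pt "0 1 -0.5 0 -1" --pt "0 1 -0.5 0 -1" --pt "0 1 -0.5 0 -1" --pt "0 1 -0.5 0 -1" --pt "0 1 -0.5 0 -1" --pt "0 1 -0.5 0 -1" --pt "0 1 -0.5 0 -1" --pt "0 1 -0.5 0 -1" --pt "0 1 -0.5 0 -1" --pt "0 1 -0.5 0 -1"

```text
t: 1.3
ee_pos: [0.3373, -0.5064, 0.2521]
tool_rot: [-0.0, 0.612, 0.791, 0.0]
ft_force: [0.1, -0.5, 0.0]
grip_width: 0.088
gripper_force: 0.0
```

```bash
cat >> h.py <<'E'
from scipy.spatial.transform import Rotation as R
def rot(): 
    q=arm.state()["tool_rot"];return R.from_quat(q[[1,2,3,0]]).as_matrix()
def rel(target):  # tool-axis shift (share of 200 mm) to a world TCP position
    return rot().T@(np.asarray(target)-arm.state()["ee_pos"])/.2
E
python3 - <<'E'
from h import *
s=arm.state();print(s["ee_pos"],rot().round(3));c=get_calibration("wrist");print(c["world_from_camera"].round(3));print(rel([.552,-.347,.25]))
E
```

```text
[ 0.33728993 -0.50637924  0.25213015] [[-0.25   0.968 -0.001]
 [ 0.968  0.25   0.001]
 [ 0.001 -0.    -1.   ]]
[[ 0.968  0.239  0.071  0.319]
 [ 0.25  -0.929 -0.275 -0.435]
 [ 0.     0.284 -0.959  0.384]
 [ 0.     0.     0.     1.   ]]
[0.50293471 1.2387926  0.01081214]
```

step_arm --pt "0 0.5 1 0 0" --pt "0 0.5 1 0 0" --pt "0 0.5 1 0 0" --pt "0 0.5 1 0 0" --pt "0 0.5 1 0 0" --pt "0 0.5 1 0 0" --pt "0 0.5 1 0 0" --pt "0 0.5 1 0 0"

```text
t: 2.1
ee_pos: [0.5052, -0.3605, 0.2524]
tool_rot: [-0.0, 0.613, 0.79, -0.0]
ft_force: [-0.1, 0.1, 0.2]
grip_width: 0.088
gripper_force: 0.0
```

```bash
python3 - <<'E'
from h import *
s=arm.state();print(s["ee_pos"])
c=get_calibration("wrist")
p,d=camera("wrist");p=p[:,:,::-1].copy();cv2.imwrite("pics/w1.png",p)
hsv=cv2.cvtColor(p,cv2.COLOR_BGR2HSV)
m=((hsv[...,0]>10)&(hsv[...,0]<28)&(hsv[...,1]>140)&(hsv[...,2]>90)&(d>0)).astype(np.uint8)
n,l,st,_=cv2.connectedComponentsWithStats(m);i=1+st[1:,4].argmax();v,u=np.where(l==i)
W=world("wrist",d,u,v,c);W=W[(W[:,2]>.010)&(W[:,2]<.03)]
mu=W.mean(0);e=np.linalg.svd(W[:,:2]-mu[:2],full_matrices=False)[2][0];e*=np.sign(e[1])
n_=np.array([e[1],-e[0]]);q=(W[:,:2]-mu[:2])@np.c_[e,n_]
print(st[i],mu,e,np.degrees(np.arctan2(-e[0],e[1])),q.min(0),q.max(0),np.percentile(W[:,2],[50,95,99]))
for t in np.linspace(q[:,0].min(),q[:,0].max(),17)[:-1]:
    k=(q[:,0]>=t)&(q[:,0]<t+.01);z=W[k]
    print(round(t,3),q[k,1].min().round(4),q[k,1].max().round(4),q[k,1][z[:,2]>np.percentile(z[:,2],80)].mean().round(4),np.percentile(z[:,2],95).round(4))
E
```

```text
[ 0.50520022 -0.36054632  0.25244304]
[ 363  106   29  177 3956] [ 0.55155165 -0.34208326  0.0192707 ] [-0.31529805  0.9489927 ] 18.37880801003935 [-0.08266456 -0.0101559 ] [0.07716427 0.01118287] [0.0199322  0.02197915 0.02256584]
-0.083 -0.0102 0.0112 0.0019 0.0226
-0.073 -0.0101 0.0112 0.0006 0.0223
-0.063 -0.0094 0.0105 0.0011 0.0217
-0.053 -0.0097 0.011 0.0006 0.0219
-0.043 -0.0096 0.0111 0.0006 0.0219
-0.033 -0.0093 0.0102 0.001 0.0216
-0.023 -0.0098 0.0106 0.001 0.0217
-0.013 -0.0095 0.011 0.0013 0.0218
-0.003 -0.0096 0.011 0.0009 0.022
0.007 -0.0095 0.0102 0.001 0.0219
0.017 -0.0096 0.0107 0.0007 0.0219
0.027 -0.0096 0.0112 0.0011 0.0216
0.037 -0.0094 0.0102 0.0005 0.0217
0.047 -0.0096 0.0103 0.0014 0.0219
0.057 -0.0094 0.0109 0.0005 0.0219
0.067 -0.0082 0.0097 0.0008 0.0203
```

View pics/w1.png

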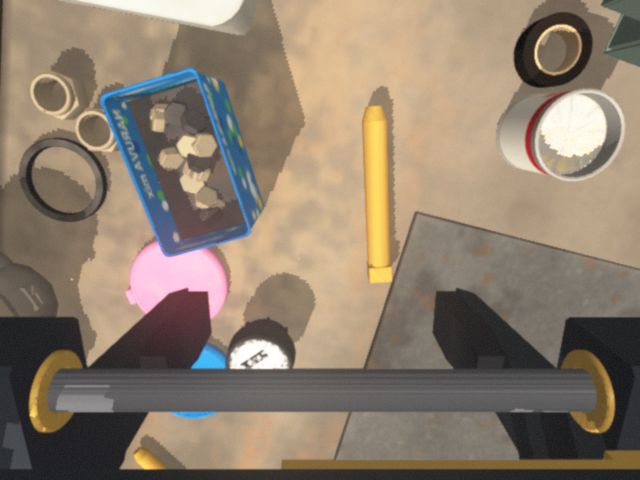

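The wrist view confirms it: the nose is at pixel (374,107) and the square head at (380,273). The measured length is 160 mm, the top is 22 mm high, and the yaw is 18.4°. All of these match. I'll grasp 62 mm behind the nose.

step_arm --pt "0 0.107 0.246 0 -0.043" --pt "0 0.107 0.246 0.2 -0.043" --pt "0 0.107 0.246 0.5 -0.043" --pt "0 0.107 0.246 0.8 -0.043" --pt "0 0.107 0.246 0.8 -0.043" --pt "0 0.107 0.246 0.8 -0.043" --grip_force 50

```text
t: 2.75
ee_pos: [0.5443, -0.326, 0.0878]
tool_rot: [-0.005, 0.586, 0.81, -0.0]
ft_force: [-0.2, 0.4, -0.2]
grip_width: 0.088
gripper_force: 0.0
```

```bash
python3 - <<'E'
from h import *
print(arm.state()["ee_pos"],rot().round(3),rel([.5474,-.3274,.016]))
E
```

```text
[ 0.54426747 -0.32599469  0.08777282] [[-0.313  0.95  -0.008]
 [ 0.95   0.313  0.005]
 [ 0.007 -0.006 -1.   ]] [-0.01412003  0.01480631  0.35869143]
```

step_arm --pt "0 -0.003 0.005 0.2 0" --pt "0 -0.003 0.005 0.36 0" --pt "0 -0.003 0.005 0.36 0" --pt "0 -0.003 0.005 0.36 0" --pt "0 -0.003 0.005 0.36 0"

```text
t: 3.25
ee_pos: [0.5513, -0.3288, 0.0239]
tool_rot: [0.002, 0.586, 0.811, 0.0]
ft_force: [1.1, -0.2, 0.5]
grip_width: 0.088
gripper_force: 0.0
```

```bash
python3 - <<'E'
from h import *
print(arm.state()["ee_pos"],rot().round(3),rel([.5474,-.3274,.016]))
E
```

```text
[ 0.55131717 -0.32879625  0.02385258] [[-0.314  0.949  0.004]
 [ 0.949  0.314 -0.003]
 [-0.004  0.003 -1.   ]] [ 0.01293126 -0.01651823  0.0391644 ]
```

step_arm --pt "0 0 0 0.03 0" --pt "0 0 0 0.03 0" --pt "0 0 0 0.03 0" --pt "0 0 0 0.03 0"

```text
t: 3.65
ee_pos: [0.5497, -0.3271, 0.0151]
tool_rot: [0.0, 0.585, 0.811, 0.0]
ft_force: [-0.6, 0.5, -0.3]
grip_width: 0.0879
gripper_force: 0.0
```

```bash
python3 - <<'E'
from h import *
print(arm.state()["ee_pos"],rot().round(3),rel([.5474,-.3274,.016]))
E
```

```text
[ 0.54969905 -0.32711453  0.01510236] [[-0.315  0.949  0.   ]
 [ 0.949  0.315 -0.   ]
 [-0.     0.    -1.   ]] [ 0.00226506 -0.01135819 -0.00449253]
```

step_arm --pt "100 0 -0.01 0 0" --pt "255 0 -0.01 0 0" --pt "255 0 -0.01 0 0" --pt "255 0 -0.01 0 0" --pt "255 0 -0.01 0 0" --pt "255 0 -0.01 0 0" --pt "255 0 -0.01 0 0" --pt "255 0 -0.01 0 0" --pt "255 0 -0.01 0 0" --pt "255 0 -0.01 0 0" --pt "255 0 -0.01 0 0" --pt "255 0 -0.01 0 0" --grip_force 50

```text
t: 4.85
ee_pos: [0.5476, -0.3277, 0.0147]
tool_rot: [-0.0, 0.585, 0.811, 0.0]
ft_force: [0.8, -0.4, -0.5]
grip_width: 0.0206
gripper_force: 50.0
```

step_arm --pt "255 0 0 -0.2 0" --pt "255 0 0 -0.4 0" --pt "255 0 0 -0.6 0" --pt "255 0 0 -0.8 0" --pt "255 0 0 -0.99 0" --pt "255 0 0 -0.99 0" --pt "255 0 0 -0.99 0"

```text
t: 5.55
ee_pos: [0.5478, -0.3278, 0.2132]
tool_rot: [0.001, 0.585, 0.811, 0.0]
ft_force: [0.5, 0.5, -2.8]
grip_width: 0.0209
gripper_force: 50.0
```

```bash
python3 - <<'E'
from h import *
s=arm.state();print(s["ee_pos"],rot().round(3),s["grip_width"],s["ft_force"],s["moment"],s["joint_positions"],rel([.545,.05,.25]))
E
```

```text
[ 0.54775581 -0.32783708  0.21319746] [[-0.315  0.949  0.001]
 [ 0.949  0.315 -0.001]
 [-0.001  0.001 -1.   ]] 0.02093597183742348 [ 0.54965381  0.49635554 -2.84751583] [ 0.02005117 -0.14094989  0.00152514] [-5.78346077e-01  2.21215567e-01  1.73060304e+00  1.60131702e-05
  1.18834359e+00 -8.98611231e-01] [ 1.79726035  0.58182762 -0.18548288]
```

step_arm --pt "255 1 0.2 -0.2 0" --pt "255 1 0.2 -0.2 0" --pt "255 1 0.2 -0.2 0.1" --pt "255 1 0.2 -0.2 0.2" --pt "255 1 0.2 -0.2 0.293" --pt "255 1 0.2 -0.2 0.293" --pt "255 1 0.2 -0.2 0.293"

```text
t: 6.25
ee_pos: [0.5215, -0.1252, 0.2503]
tool_rot: [-0.001, 0.754, 0.657, -0.001]
ft_force: [-0.5, -0.2, -2.7]
grip_width: 0.0207
gripper_force: 50.0
```

```bash
python3 - <<'E'
from h import *
s=arm.state();print(s["ee_pos"],rot().round(3),rel([.48,.14,.26]))
E
```

```text
[ 0.521539   -0.12518868  0.25031162] [[ 0.136  0.991 -0.004]
 [ 0.991 -0.136  0.   ]
 [-0.    -0.004 -1.   ]] [ 1.28539676 -0.38619812 -0.04707357]
```

step_arm --pt "255 1 -0.4 -0.05 0" --pt "255 1 -0.4 -0.05 0" --pt "255 1 -0.4 -0.05 0" --pt "255 1 -0.4 -0.05 0" --pt "255 1 -0.4 -0.05 0" --pt "255 1 -0.4 -0.05 0" --pt "255 1 -0.4 -0.05 0"

```text
t: 6.95
ee_pos: [0.4714, 0.0829, 0.2616]
tool_rot: [-0.0, 0.754, 0.656, -0.001]
ft_force: [0.7, -0.3, -1.8]
grip_width: 0.0207
gripper_force: 50.0
```

step_arm --pt "255 0.28 0 0 0" --pt "255 0.28 0 0 0" --pt "255 0.28 0 0 0" --pt "255 0.28 0 0 0" --pt "255 0.28 0 0 0"

```text
t: 7.45
ee_pos: [0.4791, 0.1379, 0.2623]
tool_rot: [0.0, 0.755, 0.655, -0.001]
ft_force: [0.8, 0.2, -1.6]
grip_width: 0.0203
gripper_force: 50.0
```

```bash
python3 - <<'E'
from h import *
s=arm.state();print(s["ee_pos"],rot().round(3))
c=get_calibration("wrist");p,d=camera("wrist");cv2.imwrite("pics/w2.png",p[:,:,::-1]);np.savez("w2.npz",d=d,T=c["world_from_camera"],K=c["mtx"])
E
```

```text
[0.47913048 0.13787725 0.26232572] [[ 0.141  0.99  -0.001]
 [ 0.99  -0.141 -0.001]
 [-0.001 -0.001 -1.   ]]
```

View pics/w2.png

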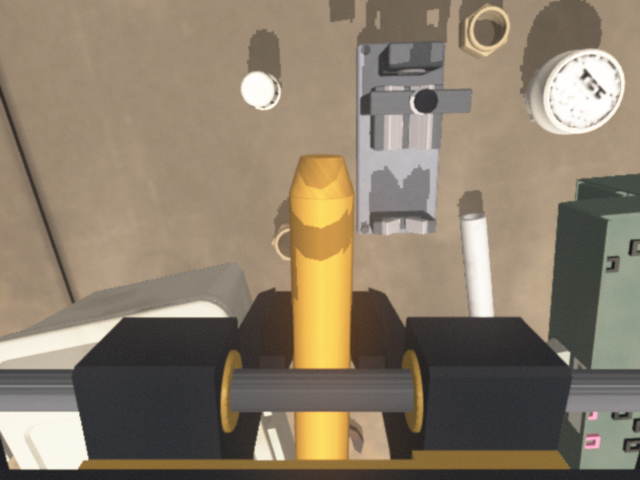

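The stand is in full view: base at cols 357–443, rows 42–234, stop at the top (405,60), foot bridge at row 100, far yoke at rows 88–150 and near yoke at row 225. The spindle is held straight at cols 290–355. Next I'll fit the stand's frame from depth.

```bash
python3 - <<'E'
from h import *
f=np.load("w2.npz");d=f["d"];c=dict(mtx=f["K"],world_from_camera=f["T"])
vv,uu=np.mgrid[30:245,345:480];uu,vv=uu.ravel(),vv.ravel();ok=d[vv,uu]>0;uu,vv=uu[ok],vv[ok]
W=world("wrist",d,uu,vv,c)
bench=np.median(W[W[:,2]<.006][:,2]);print("bench z",bench)
b=(abs(W[:,2]-bench-.012)<.003)&(uu<446);B=W[b][:,:2]
(cx,cy),(w,h),a=cv2.minAreaRect(B.astype(np.float32)*1000);print("rect mm",cx,cy,w,h,a)
bx=cv2.boxPoints(((cx,cy),(w,h),a));print(bx)
# axis from the two long sides
e=max((bx[1]-bx[0],bx[2]-bx[1]),key=np.linalg.norm);e=e/np.linalg.norm(e);e*=np.sign(e[1]);n=np.array([e[1],-e[0]])
print("dir",e,"yaw",np.degrees(np.arctan2(e[1],e[0])))
C=np.array([cx,cy])/1000;q=(W[:,:2]-C)@np.c_[n,e];z=W[:,2]-bench
for t in np.arange(-.09,.1,.004):
    k=(abs(q[:,1]-t)<.002)&(abs(q[:,0])<.06)
    r=k&(z>.018)
    if k.sum():print(round(t*1000),"maxz",round(z[k].max()*1000,1),"base x",*(np.round([q[k&(z>.006)][:,0].min()*1000,q[k&(z>.006)][:,0].max()*1000],1)),"raised x",*(np.round([q[r][:,0].min()*1000,q[r][:,0].max()*1000],1) if r.sum() else []),r.sum())
# held spindle
vv,uu=np.mgrid[160:300,290:356];uu,vv=uu.ravel(),vv.ravel();S=world("wrist",d,uu,vv,c);S=S[(S[:,2]>.22)&(S[:,2]<.29)]
Rt=rot();T=(S-arm.state()["ee_pos"])@Rt
for t in np.arange(0,.065,.005):
    k=abs(T[:,0]-t)<.0025
    if k.sum()>3:print("sp",round(t,3),k.sum(),T[k][:,2].min().round(4),np.ptp(T[k][:,1]).round(4),T[k][:,1].min().round(4),T[k][:,1].max().round(4))
print("nose",np.percentile(T[:,0],99.5))
E
```

```text
bench z -0.0011704242708086565
rect mm 555.4174194335938 178.2834014892578 169.75791931152344 75.83161163330078 83.30445861816406
[[507.86386  98.40407]
 [583.17834  89.56261]
 [602.97095 258.16272]
 [527.6565  267.0042 ]]
dir [0.11659312 0.99317974] yaw 83.304474Traceback (most recent call last):
  File "<stdin>", line 16, in <module>
    return umr_minimum(a, axis, None, out, keepdims, initial, where)
ValueError: zero-size array to reduction operation minimum which has no identity
```

```bash
python3 - <<'E'
from h import *
f=np.load("w2.npz");d=f["d"];c=dict(mtx=f["K"],world_from_camera=f["T"])
vv,uu=np.mgrid[30:245,345:480];uu,vv=uu.ravel(),vv.ravel();ok=d[vv,uu]>0;uu,vv=uu[ok],vv[ok]
W=world("wrist",d,uu,vv,c);W[:,2]+=.0012
e=np.array([.11659,.99318]);n=np.array([e[1],-e[0]]);C=np.array([.55542,.17828])
q=(W[:,:2]-C)@np.c_[n,e];z=W[:,2]
mm=lambda a:np.round(a*1000,1)
for t in np.arange(-.088,.1,.003):
    k=(abs(q[:,1]-t)<.0015)&(abs(q[:,0])<.06);r=k&(z>.018)
    if r.any():print(mm(t),"maxz",mm(z[r].max()),"x",mm(q[r,0].min()),mm(q[r,0].max()),r.sum())
# V groove: left/right flank heights on the two yokes
for lo,hi in((-.085,-.06),(0.01,.05)):
    for x in np.arange(-.03,.031,.004):
        k=(q[:,1]>lo)&(q[:,1]<hi)&(abs(q[:,0]-x)<.002)&(z>.02)
        if k.any():print("V",lo,mm(x),mm(np.median(z[k])),mm(z[k].max()),k.sum())
vv,uu=np.mgrid[150:300,290:356];uu,vv=uu.ravel(),vv.ravel();S=world("wrist",d,uu,vv,c);S=S[(S[:,2]>.2)&(S[:,2]<.29)]
T=(S-arm.state()["ee_pos"])@rot()
for t in np.arange(0,.08,.005):
    k=abs(T[:,0]-t)<.0025
    if k.sum()>3:print("sp",mm(t),k.sum(),mm(T[k][:,2].min()),mm(T[k][:,1].min()),mm(T[k][:,1].max()))
print("nose",mm(T[:,0].max()))
E
```

```text
-82.0 maxz 18.3 x -33.6 -33.6 1
-79.0 maxz 18.9 x -32.7 -28.0 3
-73.0 maxz 56.2 x -27.8 27.0 164
-70.0 maxz 56.3 x -27.9 26.6 224
-67.0 maxz 55.7 x -27.8 27.1 222
-64.0 maxz 56.0 x -27.8 26.4 316
-61.0 maxz 53.8 x -26.9 26.5 413
-16.0 maxz 261.1 x -59.8 -59.7 9
-13.0 maxz 261.2 x -59.8 -59.7 8
-10.0 maxz 261.4 x -59.8 -59.6 8
-7.0 maxz 261.9 x -59.9 -59.8 7
-4.0 maxz 262.7 x -59.9 -59.3 13
-1.0 maxz 262.0 x -59.8 27.0 234
2.0 maxz 261.3 x -60.0 27.0 277
5.0 maxz 57.0 x -27.8 26.9 259
8.0 maxz 56.7 x -27.7 26.7 262
11.0 maxz 56.7 x -27.6 27.0 268
14.0 maxz 56.3 x -27.8 27.3 277
17.0 maxz 57.1 x -27.7 26.9 286
20.0 maxz 56.2 x -27.7 26.4 265
23.0 maxz 57.0 x -27.7 26.6 274
26.0 maxz 110.6 x -35.7 34.9 409
29.0 maxz 111.8 x -35.8 35.0 497
32.0 maxz 111.4 x -35.8 34.5 498
35.0 maxz 111.4 x -35.8 35.4 497
38.0 maxz 111.7 x -35.7 35.2 499
41.0 maxz 111.2 x -35.8 34.5 346
44.0 maxz 56.4 x -27.6 27.0 127
47.0 maxz 56.2 x -27.6 26.6 208
56.0 maxz 68.2 x -11.0 11.0 124
59.0 maxz 74.8 x -20.2 19.4 460
62.0 maxz 74.9 x -20.5 19.4 281
65.0 maxz 75.0 x -20.3 18.7 280
68.0 maxz 75.1 x -20.3 19.9 28
[... 672 characters left out ...]
 52.2 95.8 353
V 0.01 -22.0 92.5 95.9 262
V 0.01 -18.0 56.3 95.9 272
V 0.01 -14.0 92.4 95.6 256
V 0.01 -10.0 93.0 105.9 252
V 0.01 -6.0 97.4 111.8 333
V 0.01 -2.0 109.0 111.7 246
V 0.01 2.0 45.0 111.5 304
V 0.01 6.0 47.3 111.4 226
V 0.01 10.0 51.3 95.4 203
V 0.01 14.0 91.4 95.5 276
V 0.01 18.0 92.8 95.7 243
V 0.01 22.0 92.0 95.4 267
V 0.01 26.0 93.0 95.2 227
V 0.01 30.0 93.7 96.1 135
sp 10.0 56 1.2 -12.5 12.6
sp 15.0 458 -7.6 -11.3 10.6
sp 20.0 831 -8.0 -11.2 10.5
sp 25.0 873 -8.0 -11.4 10.4
sp 30.0 893 -7.9 -11.3 10.7
sp 35.0 948 -8.0 -11.2 10.6
sp 40.0 939 -8.1 -11.0 10.5
sp 45.0 985 -9.3 -10.9 10.6
sp 50.0 1052 -8.3 -10.8 10.6
sp 55.0 957 -6.9 -10.4 9.4
sp 60.0 854 -5.8 -8.7 8.1
nose 62.1
```

The stand fit agrees with the given sizes: base 169.8 × 75.8 mm, yokes 55 mm wide, anvil top at 68 mm. That puts the stop face 55.5 mm past the base centre and the yaw at 83.3°. I'm moving over the gap.

step_arm --pt "255 0 0.2 0 -0.02" --pt "255 0 0.355 0 -0.02" --pt "255 0.03 0.355 0.2 -0.02" --pt "255 0.03 0.355 0.4 -0.02" --pt "255 0.03 0.355 0.5 -0.02" --pt "255 0.03 0.355 0.5 -0.02" --pt "255 0.03 0.355 0.5 -0.02" --pt "255 0.03 0.355 0.5 -0.02" --pt "255 0.03 0.355 0.5 -0.02"

```text
t: 8.4
ee_pos: [0.5517, 0.1355, 0.1651]
tool_rot: [0.001, 0.744, 0.668, 0.002]
ft_force: [0.2, -0.1, -2.3]
grip_width: 0.0211
gripper_force: 50.0
```

```bash
cat >> h.py <<'E'
e=np.array([.11659,.99318]);n=np.array([e[1],-e[0]]);C=np.array([.55542,.17828])
def st():
    s=arm.state();q=(s["ee_pos"][:2]-C)@np.c_[n,e];r=rot()[:,0]
    print("t",s["t"],"n,e mm",(q*1000).round(2),"before stop",((.0555-q[1])*1000).round(2),"z",s["ee_pos"][2]*1000,"yaw",np.degrees(np.arctan2(r[1],r[0])).round(2),"F(n,e,z)",(s["ft_force"][:2]@np.c_[n,e]).round(2),s["ft_force"][2].round(2),"w",s["grip_width"].round(4),"q",s["joint_positions"].round(2))
E
python3 - <<'E'
from h import *
st();print(rel([.5505,.1361,.0585]))
E
```

```text
Traceback (most recent call last):
  File "h.py", line 15, in st
    print("t",s["t"],"n,e mm",(q*1000).round(2),"before stop",((.0555-q[1])*1000).round(2),"z",s["ee_pos"][2]*1000,"yaw",np.degrees(np.arctan2(r[1],r[0])).round(2),"F(n,e,z)",(s["ft_force"][:2]@np.c_[n,e]).round(2),s["ft_force"][2].round(2),"w",s["grip_width"].round(4),"q",s["joint_positions"].round(2))
                                                                                                                                                                                                                                                     ^^^^^^^^^^^^^^^^^^^^^
AttributeError: 'float' object has no attribute 'round'
```

```bash
sed -i 's/s\["grip_width"\].round(4)/round(s["grip_width"],4)/' h.py
python3 - <<'E'
from h import *
st();print(rel([.5505,.1361,.0585]))
E
```

```text
t 8.4 n,e mm [  1.32 -42.88] before stop 98.38 z 165.09648920536304 yaw 83.78 F(n,e,z) [ 0.21 -0.11] -2.28 w 0.0211 q [ 0.2   0.13  1.93 -0.    1.08  0.31]
[ 0.00146386 -0.00853412  0.53295512]
```

step_arm --pt "255 0 -0.003 0.2 0" --pt "255 0 -0.003 0.38 0" --pt "255 0 -0.003 0.38 0" --pt "255 0 -0.003 0.38 0" --pt "255 0 -0.003 0.38 0" --pt "255 0 -0.003 0.38 0"

```text
t: 9.0
ee_pos: [0.5517, 0.1359, 0.0894]
tool_rot: [0.001, 0.744, 0.668, 0.002]
ft_force: [0.8, 0.6, -2.1]
grip_width: 0.0207
gripper_force: 50.0
```

```bash

python3 - <<'E'
from h import *
st();print(rel([.5505,.1361,.0585]))
c=get_calibration("wrist");p,d=camera("wrist");cv2.imwrite("pics/w3.png",p[:,:,::-1]);st();np.savez("w3.npz",d=d,T=c["world_from_camera"],K=c["mtx"])
E
```

```text
t 9.0 n,e mm [  1.27 -42.48] before stop 97.98 z 89.44611671537551 yaw 83.79 F(n,e,z) [0.7  0.65] -2.06 w 0.0207 q [ 0.2   0.22  1.99 -0.    0.93  0.31]
[-8.33415110e-05 -6.90178580e-03  1.54700778e-01]
t 9.05 n,e mm [  0.96 -42.63] before stop 98.13 z 89.09589405134444 yaw 83.79 F(n,e,z) [-0.24  0.13] -1.82 w 0.0207 q [0.2  0.22 1.99 0.   0.93 0.31]
```

View pics/w3.png

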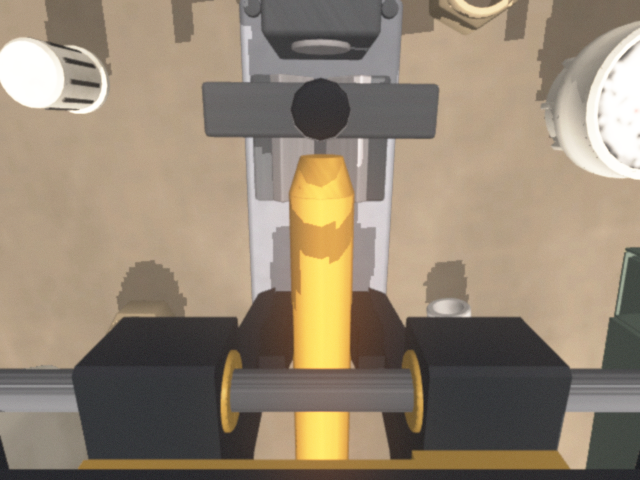

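The view shows the spindle (col 322) centred on the bridge and foot (col 321). Its nose (row 157) is short of the bridge (row 138), so I'm lowering it.

step_arm --pt "255 0 -0.003 0.05 0" --pt "255 0 -0.003 0.1 0" --pt "255 0 -0.003 0.13 0" --pt "255 0 -0.003 0.14 0" --pt "255 0 -0.003 0.14 0" --pt "255 0 -0.003 0.14 0" --pt "255 0 -0.003 0.14 0"

```text
t: 9.75
ee_pos: [0.5502, 0.1355, 0.059]
tool_rot: [0.001, 0.744, 0.668, 0.001]
ft_force: [5.0, -1.1, -0.5]
grip_width: 0.0204
gripper_force: 50.0
```

```bash

python3 - <<'E'
from h import *
st()
E
```

```text
t 9.75 n,e mm [ -0.24 -43.05] before stop 98.55 z 59.03684669157852 yaw 83.78 F(n,e,z) [ 5.08 -0.53] -0.51 w 0.0204 q [ 0.2   0.26  2.01 -0.    0.88  0.31]
```

step_arm --pt "255 0 0.003 0 0" --pt "255 0 0.003 0 0" --pt "255 0 0.003 0.002 0" --pt "255 0 0.003 0.002 0"

```text
t: 10.15
ee_pos: [0.5502, 0.1355, 0.0589]
tool_rot: [0.0, 0.744, 0.668, 0.0]
ft_force: [3.6, -1.7, 3.4]
grip_width: 0.0207
gripper_force: 50.0
```

```bash

python3 - <<'E'
from h import *
st()
E
```

```text
t 10.15 n,e mm [ -0.22 -43.05] before stop 98.55 z 58.93539928015107 yaw 83.78 F(n,e,z) [ 3.82 -1.3 ] 3.37 w 0.0207 q [ 0.2   0.26  2.   -0.    0.88  0.31]
```

Seated. I'm releasing it, opening moderately, and lifting.

step_arm --pt "200 0 0 0 0" --pt "150 0 0 0 0" --pt "100 0 0 0 0" --pt "80 0 0 0 0" --pt "80 0 0 0 0" --pt "80 0 0 0 0" --pt "80 0 0 0 0" --pt "80 0 0 0 0" --grip_force 20

```text
t: 10.95
ee_pos: [0.5496, 0.1355, 0.0583]
tool_rot: [-0.0, 0.744, 0.668, -0.0]
ft_force: [0.4, -1.2, -0.2]
grip_width: 0.0606
gripper_force: 0.0
```

step_arm --pt "80 0 0 -0.05 0" --pt "80 0 0 -0.2 0" --pt "80 0 0 -0.4 0" --pt "80 -0.2 0 -0.7 0" --pt "80 -0.4 0 -0.7 0" --pt "80 -0.5 0 -0.7 0" --pt "80 -0.5 0 -0.7 0" --pt "80 -0.5 0 -0.7 0"

```text
t: 11.75
ee_pos: [0.5388, 0.0359, 0.1989]
tool_rot: [0.0, 0.745, 0.667, 0.0]
ft_force: [0.2, -0.3, -1.4]
grip_width: 0.0604
gripper_force: 0.0
```

```bash

python3 - <<'E'
from h import *
st();c=get_calibration("wrist");p,d=camera("wrist");cv2.imwrite("pics/w4.png",p[:,:,::-1]);np.savez("w4.npz",d=d,T=c["world_from_camera"],K=c["mtx"])
hsv=cv2.cvtColor(p,cv2.COLOR_RGB2HSV)
m=((hsv[...,0]>10)&(hsv[...,0]<30)&(hsv[...,1]>140)&(hsv[...,2]>90)&(d>0));v,u=np.where(m)
W=world("wrist",d,u,v,c);q=(W[:,:2]-C)@np.c_[n,e];k=(abs(q[:,0])<.02)&(W[:,2]>.04)&(W[:,2]<.075);q=q[k]*1000;z=W[k,2]*1000+1.2
print("nose before stop",55.5-q[:,1].max(),"tail",55.5-q[:,1].min())
for t in range(-120,30,15):
    b=abs(q[:,1]-t)<4
    if b.sum()>5:print(t,q[b,0].min().round(1),q[b,0].max().round(1),z[b].max().round(1))
E
```

```text
t 11.75 n,e mm [ 1.0000e-01 -1.4336e+02] before stop 198.86 z 198.91671645979056 yaw 83.69 F(n,e,z) [ 0.27 -0.28] -1.41 w 0.0604 q [0.02 0.05 1.95 0.   1.14 0.13]
nose before stop 58.49239536069892 tail 197.03359863292076
-120 -10.1 10.3 67.4
-105 -10.0 10.0 67.8
-90 -9.9 10.4 68.0
-75 -9.9 10.2 68.0
-60 -10.5 9.9 68.2
-45 -10.4 9.6 68.6
-30 -10.3 10.0 68.5
-15 -10.8 9.7 68.6
0 -10.2 9.4 64.7
```

View pics/w4.png

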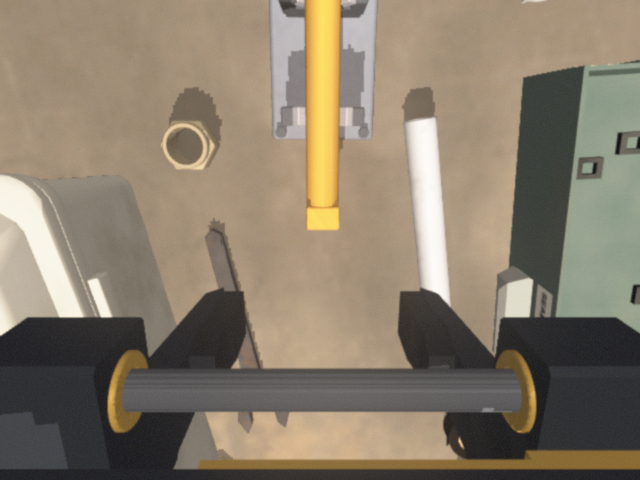

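The spindle lies level in both yokes, tail at (322,230), nose about 36 mm short of the stop. I'll check the clearance around the gripper body for the push.

```bash

python3 - <<'E'
from h import *
f=np.load("w4.npz");d=f["d"];c=dict(mtx=f["K"],world_from_camera=f["T"])
v,u=np.where(d>0);W=world("wrist",d,u,v,c);q=(W[:,:2]-C)@np.c_[n,e]*1000;z=W[:,2]
k=(z>.085)&(z<.155)&(q[:,1]>-200)&(q[:,1]<-70);
print("right",q[k&(q[:,0]>40),0].min(initial=999),"left",q[k&(q[:,0]<-40),0].max(initial=-999))
d=np.load("top0.npy");v,u=np.mgrid[190:330,190:330];W=world("top",d,u.ravel(),v.ravel());q=(W[:,:2]-C)@np.c_[n,e]*1000;z=W[:,2]
k=(z>.085)&(z<.3)&(q[:,1]>-220)&(q[:,1]<-70)
print("top right",q[k&(q[:,0]>40),0].min(initial=999),"left",q[k&(q[:,0]<-40),0].max(initial=-999))
st();print(rel(np.r_[C+e*(.0555-.222),.056]))
E
```

```text
right 108.30260363219176 left -118.60001777323693
top right 109.43863251567977 left -111.65489312474807
t 11.8 n,e mm [-1.000e-01 -1.428e+02] before stop 198.3 z 198.40896432422315 yaw 83.75 F(n,e,z) [-0.79  0.37] 0.71 w 0.0606 q [0.02 0.05 1.95 0.   1.14 0.13]
[-1.18967290e-01 -3.52076791e-04  7.11969535e-01]
```

step_arm --pt "255 -0.12 0 0 0" --pt "255 -0.12 0 0 0" --pt "255 -0.12 0 0.2 0" --pt "255 -0.12 0 0.4 0" --pt "255 -0.12 0 0.6 0" --pt "255 -0.12 0 0.71 0" --pt "255 -0.12 0 0.71 0" --pt "255 -0.12 0 0.71 0" --pt "255 -0.12 0 0.71 0" --pt "255 -0.12 0 0.71 0" --pt "255 -0.12 0 0.71 0" --grip_force 30

```text
t: 12.9
ee_pos: [0.5374, 0.0123, 0.0579]
tool_rot: [0.001, 0.744, 0.668, 0.001]
ft_force: [-0.6, -0.9, 0.8]
grip_width: 0.0003
gripper_force: 0.0
```

```bash
python3 -c "
from h import *
st()"
```

```text
t 12.9 n,e mm [   1.5  -166.96] before stop 222.46 z 57.89774419149372 yaw 83.78 F(n,e,z) [-0.51 -0.98] 0.8 w 0.0003 q [-0.02  0.21  2.07  0.    0.86  0.08]
```

step_arm --pt "255 0.015 -0.005 0 0" --pt "255 0.03 -0.005 0 0" --pt "255 0.045 -0.005 0 0" --pt "255 0.06 -0.005 0 0" --pt "255 0.07 -0.005 0 0" --pt "255 0.08 -0.005 0 0" --pt "255 0.09 -0.005 0 0" --pt "255 0.1 -0.005 0 0" --pt "255 0.1 -0.005 0 0" --pt "255 0.1 -0.005 0 0"

```text
t: 13.9
ee_pos: [0.5373, 0.0323, 0.0563]
tool_rot: [-0.0, 0.744, 0.668, 0.0]
ft_force: [0.6, 0.4, 0.2]
grip_width: 0.0002
gripper_force: 0.2
```

```bash
python3 -c "
from h import *
st()"
```

```text
t 13.9 n,e mm [  -0.94 -147.05] before stop 202.55 z 56.263187353174004 yaw 83.78 F(n,e,z) [0.5  0.48] 0.22 w 0.0002 q [0.01 0.21 2.07 0.   0.86 0.12]
```

step_arm --pt "255 0.01 0.002 0 0" --pt "255 0.02 0.002 0 0" --pt "255 0.03 0.002 0 0" --pt "255 0.04 0.002 0 0" --pt "255 0.04 0.002 0 0" --pt "255 0.04 0.002 0 0"

```text
t: 14.5
ee_pos: [0.5388, 0.0405, 0.0563]
tool_rot: [-0.0, 0.744, 0.668, 0.0]
ft_force: [-0.9, 0.7, 0.3]
grip_width: 0.0007
gripper_force: 0.0
```

```bash
python3 -c "
from h import *
st()"
```

```text
t 14.5 n,e mm [  -0.4 -138.8] before stop 194.3 z 56.349490609223466 yaw 83.79 F(n,e,z) [-0.93  0.55] 0.26 w 0.0007 q [0.03 0.22 2.06 0.   0.86 0.14]
```

```bash
python3 - <<'E'
from h import *
c=get_calibration("wrist");p,d=camera("wrist");cv2.imwrite("pics/w5.png",p[:,:,::-1]);st()
E
```

```text
t 14.55 n,e mm [  -0.33 -138.84] before stop 194.34 z 56.40790652770827 yaw 83.79 F(n,e,z) [-0.13 -0.31] -0.37 w 0.0004 q [0.03 0.22 2.06 0.   0.86 0.14]
```

View pics/w5.png

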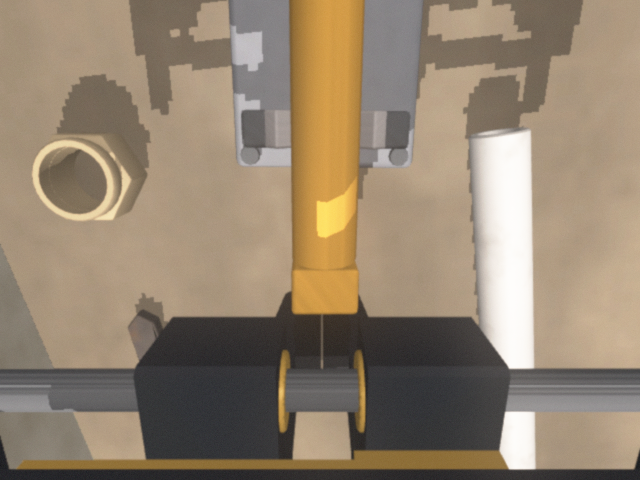

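```bash
cat > m.py <<'E'
from h import *
def tail():
    c=get_calibration("wrist");p,d=camera("wrist")
    for r in range(240,345,6):
        W=world("wrist",d,325,r,c);q=(W[:2]-C)@np.c_[n,e]*1000
        print(r,p[r,325],"before",(55.5-q[1]).round(1),"z",(W[2]*1000).round(1))
E
python3 -c "
from m import *
tail();st()"
```

```text
240 [215 156  71] before 156.9 z 65.8
246 [216 159  75] before 158.7 z 66.4
252 [216 160  76] before 160.6 z 66.7
258 [216 158  74] before 162.7 z 66.2
264 [216 161  77] before 165.5 z 64.2
270 [204 149  70] before 167.0 z 65.6
276 [213 159  74] before 168.9 z 65.8
282 [211 156  73] before 171.2 z 65.5
288 [212 156  72] before 173.4 z 65.1
294 [207 153  72] before 175.6 z 65.0
300 [207 151  73] before 177.8 z 64.7
306 [212 158  75] before 179.5 z 65.8
312 [189 139  65] before 181.8 z 65.4
318 [61 51 41] before 185.2 z 63.2
324 [59 49 41] before 186.2 z 65.5
330 [58 48 42] before 189.0 z 64.5
336 [49 41 35] before 191.0 z 64.9
342 [48 39 36] before 184.4 z 79.8
t 14.6 n,e mm [  -0.31 -138.91] before stop 194.41 z 56.42301227620615 yaw 83.78 F(n,e,z) [-0.6   0.76] -0.67 w 0.0002 q [0.03 0.22 2.06 0.   0.86 0.14]
```

The fingers are on the tail, which measures about 183 mm before the stop, so the nose is about 22 mm short and the foot is about to engage. I'm creeping on.

step_arm --pt "255 0.005 0.001 0 0" --pt "255 0.01 0.001 0 0" --pt "255 0.015 0.001 0 0" --pt "255 0.02 0.001 0 0" --pt "255 0.025 0.001 0 0" --pt "255 0.025 0.001 0 0" --pt "255 0.025 0.001 0 0"

```text
t: 15.3
ee_pos: [0.5394, 0.0443, 0.0564]
tool_rot: [0.0, 0.744, 0.668, -0.0]
ft_force: [-1.1, -4.9, 0.6]
grip_width: 0.0006
gripper_force: 2.8
```

```bash
python3 -c "
from h import *
st()"
```

```text
t 15.3 n,e mm [  -0.26 -134.96] before stop 190.46 z 56.41160775811491 yaw 83.8 F(n,e,z) [-0.55 -5.04] 0.6 w 0.0006 q [ 0.04  0.22  2.06 -0.    0.86  0.15]
```

step_arm --pt "255 0.005 0 0 0" --pt "255 0.01 0 0 0" --pt "255 0.015 0 0 0" --pt "255 0.02 0 0 0" --pt "255 0.025 0 0 0" --pt "255 0.025 0 0 0" --pt "255 0.025 0 0 0"

```text
t: 16.0
ee_pos: [0.5399, 0.0483, 0.0564]
tool_rot: [0.001, 0.744, 0.668, -0.001]
ft_force: [-0.1, -8.5, 2.4]
grip_width: 0.0003
gripper_force: 4.6
```

```bash
python3 -c "
from h import *
st()"
```

```text
t 16.0 n,e mm [  -0.26 -130.87] before stop 186.37 z 56.4071372124065 yaw 83.81 F(n,e,z) [ 0.84 -8.44] 2.36 w 0.0003 q [ 0.04  0.22  2.06 -0.    0.86  0.16]
```

step_arm --pt "255 0.005 0 0 0" --pt "255 0.01 0 0 0" --pt "255 0.015 0 0 0" --pt "255 0.02 0 0 0" --pt "255 0.02 0 0 0" --pt "255 0.02 0 0 0"

```text
t: 16.6
ee_pos: [0.5404, 0.0526, 0.0564]
tool_rot: [0.001, 0.744, 0.668, -0.001]
ft_force: [-1.1, -8.3, 1.0]
grip_width: 0.0001
gripper_force: 4.0
```

```bash
python3 -c "
from h import *
st()"
```

```text
t 16.6 n,e mm [  -0.3  -126.61] before stop 182.11 z 56.39880183248915 yaw 83.81 F(n,e,z) [-0.15 -8.4 ] 1.04 w 0.0001 q [ 0.05  0.22  2.06 -0.    0.86  0.16]
```

step_arm --pt "255 0.005 0 0 0" --pt "255 0.01 0 0 0" --pt "255 0.01 0 0 0" --pt "255 0.01 0 0 0"

```text
t: 17.0
ee_pos: [0.5406, 0.0547, 0.0564]
tool_rot: [0.001, 0.744, 0.668, -0.001]
ft_force: [-0.7, -6.9, 1.2]
grip_width: 0.0003
gripper_force: 3.8
```

```bash
python3 -c "
from h import *
st()"
```

```text
t 17.0 n,e mm [  -0.29 -124.45] before stop 179.95 z 56.42074101634256 yaw 83.81 F(n,e,z) [ 0.07 -6.96] 1.24 w 0.0003 q [ 0.06  0.22  2.05 -0.    0.86  0.17]
```

step_arm --pt "255 0.003 0 0 0" --pt "255 0.006 0 0 0" --pt "255 0.009 0 0 0" --pt "255 0.012 0 0 0" --pt "255 0.015 0 0 0" --pt "255 0.015 0 0 0"

```text
t: 17.6
ee_pos: [0.5409, 0.0575, 0.0564]
tool_rot: [0.001, 0.744, 0.668, -0.001]
ft_force: [-0.2, -8.2, 1.3]
grip_width: 0.0001
gripper_force: 4.1
```

```bash
python3 -c "
from h import *
st()"
```

```text
t 17.6 n,e mm [  -0.31 -121.66] before stop 177.16 z 56.39081242686041 yaw 83.81 F(n,e,z) [ 0.74 -8.13] 1.27 w 0.0001 q [ 0.06  0.22  2.05 -0.    0.87  0.17]
```

step_arm --pt "255 0.002 0 0 0" --pt "255 0.004 0 0 0" --pt "255 0.006 0 0 0" --pt "255 0.006 0 0 0"

```text
t: 18.0
ee_pos: [0.5411, 0.0587, 0.0564]
tool_rot: [0.001, 0.744, 0.668, -0.001]
ft_force: [0.0, -8.2, 0.9]
grip_width: 0.0004
gripper_force: 4.2
```

```bash
python3 -c "
from m import *
st();tail()"|sed -n '1p;9,20p'
```

```text
t 18.0 n,e mm [  -0.32 -120.48] before stop 175.98 z 56.3931145626383 yaw 83.81 F(n,e,z) [ 1.   -8.09] 0.85 w 0.0004 q [ 0.06  0.22  2.05 -0.    0.87  0.17]
282 [214 156  72] before 152.7 z 65.4
288 [215 160  75] before 155.0 z 65.0
294 [209 153  71] before 157.1 z 65.2
300 [207 152  70] before 159.0 z 65.5
306 [209 152  69] before 160.8 z 66.4
312 [209 153  72] before 163.7 z 64.8
318 [58 49 39] before 166.3 z 64.1
324 [58 48 40] before 168.4 z 64.3
330 [54 46 39] before 170.0 z 65.6
336 [52 43 39] before 172.0 z 66.0
342 [49 46 39] before 166.0 z 79.7
```

step_arm --pt "255 0.002 0 0 0" --pt "255 0.004 0 0 0" --pt "255 0.006 0 0 0" --pt "255 0.008 0 0 0" --pt "255 0.008 0 0 0"

```text
t: 18.55
ee_pos: [0.5413, 0.0602, 0.0564]
tool_rot: [0.001, 0.744, 0.668, -0.001]
ft_force: [-0.1, -8.6, 2.0]
grip_width: 0.0002
gripper_force: 4.2
```

step_arm --pt "255 0.001 0 0 0" --pt "255 0.002 0 0 0" --pt "255 0.003 0 0 0" --pt "255 0.003 0 0 0"

```text
t: 18.95
ee_pos: [0.5413, 0.0608, 0.0564]
tool_rot: [0.001, 0.744, 0.668, -0.001]
ft_force: [0.1, -8.9, 2.0]
grip_width: 0.0006
gripper_force: 4.3
```

step_arm --pt "255 0.001 0 0 0" --pt "255 0.002 0 0 0" --pt "255 0.003 0 0 0" --pt "255 0.004 0 0 0" --pt "255 0.004 0 0 0"

```text
t: 19.45
ee_pos: [0.5414, 0.0616, 0.0564]
tool_rot: [0.001, 0.744, 0.668, -0.001]
ft_force: [-0.4, -8.7, 1.0]
grip_width: 0.0002
gripper_force: 4.3
```

step_arm --pt "255 0.001 0 0 0" --pt "255 0.002 0 0 0" --pt "255 0.003 0 0 0" --pt "255 0.003 0 0 0"

```text
t: 19.85
ee_pos: [0.5415, 0.0622, 0.0564]
tool_rot: [0.001, 0.744, 0.668, -0.001]
ft_force: [0.5, -8.2, 1.4]
grip_width: 0.0004
gripper_force: 4.3
```

step_arm --pt "255 0.001 0 0 0" --pt "255 0.002 0 0 0" --pt "255 0.003 0 0 0" --pt "255 0.004 0 0 0" --pt "255 0.004 0 0 0"

```text
t: 20.35
ee_pos: [0.5415, 0.0626, 0.0564]
tool_rot: [0.001, 0.744, 0.668, -0.001]
ft_force: [-0.7, -10.3, 1.6]
grip_width: 0.0
gripper_force: 5.1
```

step_arm --pt "255 0.001 0 0 0" --pt "255 0.002 0 0 0" --pt "255 0.003 0 0 0" --pt "255 0.003 0 0 0"

```text
t: 20.75
ee_pos: [0.5415, 0.0627, 0.0564]
tool_rot: [0.001, 0.744, 0.668, -0.001]
ft_force: [-0.4, -12.9, 2.0]
grip_width: 0.0002
gripper_force: 6.2
```

The arm has stopped advancing and the force is climbing over the 8.5 N drag, so the nose is on the stop at about 4.4 N. One small step more to reach about 7 N.

step_arm --pt "255 0.001 0 0 0" --pt "255 0.002 0 0 0" --pt "255 0.003 0 0 0" --pt "255 0.003 0 0 0" --pt "255 0.003 0 0 0" --pt "255 0.003 0 0 0" --pt "255 0.003 0 0 0"

```text
t: 21.45
ee_pos: [0.5415, 0.0627, 0.0564]
tool_rot: [0.002, 0.744, 0.668, -0.002]
ft_force: [-1.4, -14.2, 1.9]
grip_width: 0.0005
gripper_force: 7.3
```

```bash
python3 -c "
from m import *
st();tail();st()"|sed -n '1p;9,20p'
```

```text
t 21.45 n,e mm [  -0.31 -116.41] before stop 171.91 z 56.39411077282956 yaw 83.84 F(n,e,z) [  0.22 -14.29] 1.9 w 0.0005 q [ 0.07  0.23  2.05 -0.01  0.87  0.18]
282 [212 155  71] before 147.9 z 67.1
288 [213 156  71] before 150.8 z 65.2
294 [208 153  70] before 152.8 z 65.6
300 [208 153  71] before 154.9 z 65.5
306 [214 158  75] before 157.4 z 64.9
312 [211 156  71] before 158.7 z 66.5
318 [63 51 42] before 162.3 z 63.9
324 [55 48 37] before 163.7 z 65.3
330 [58 48 37] before 165.9 z 65.4
336 [55 48 41] before 168.2 z 65.5
342 [55 45 40] before 162.3 z 79.0
t 21.5 n,e mm [  -0.3  -116.42] before stop 171.92 z 56.41949780829431 yaw 83.84 F(n,e,z) [  2.17 -13.93] 1.7 w 0.0006 q [ 0.07  0.23  2.05 -0.01  0.87  0.18]
```

The nose is home: TCP is 171.9 mm before the stop (172 predicted) and the tail is about 160.5 mm before it. The press is about 6 N above drag. I'm backing off straight, then lifting to check.

step_arm --pt "255 -0.005 0 0 0" --pt "255 -0.01 0 0 0" --pt "255 -0.02 0 0 0" --pt "255 -0.05 0 0 0" --pt "255 -0.1 0 0 0" --pt "255 -0.2 0 0 0" --pt "255 -0.2 0 -0.2 0" --pt "255 -0.2 0 -0.4 0" --pt "255 -0.2 0 -0.6 0" --pt "255 -0.1 0 -0.7 0" --pt "255 -0.1 0 -0.7 0" --pt "255 -0.1 0 -0.7 0" --pt "255 -0.1 0 -0.7 0"

```text
t: 22.8
ee_pos: [0.5381, 0.0453, 0.1943]
tool_rot: [-0.001, 0.744, 0.668, -0.001]
ft_force: [0.4, 0.3, -0.6]
grip_width: 0.0004
gripper_force: 0.0
```

```bash
python3 - <<'E'
from h import *
st();c=get_calibration("wrist");p,d=camera("wrist");cv2.imwrite("pics/w6.png",p[:,:,::-1])
hsv=cv2.cvtColor(p,cv2.COLOR_RGB2HSV)
m=((hsv[...,0]>10)&(hsv[...,0]<30)&(hsv[...,1]>140)&(hsv[...,2]>90)&(d>0));v,u=np.where(m)
W=world("wrist",d,u,v,c);q=(W[:,:2]-C)@np.c_[n,e];k=(abs(q[:,0])<.02)&(W[:,2]>.04)&(W[:,2]<.075);q=q[k]*1000;z=W[k,2]*1000+1.2
print("tail before stop",np.percentile(55.5-q[:,1],[99,100]))
for t in range(-110,30,15):
    b=abs(q[:,1]-t)<4
    if b.sum()>5:print(t,q[b,0].min().round(1),q[b,0].max().round(1),z[b].max().round(1))
E
```

```text
t 22.8 n,e mm [  -1.74 -134.07] before stop 189.57 z 194.32456249870492 yaw 83.79 F(n,e,z) [0.33 0.32] -0.62 w 0.0004 q [ 0.04  0.06  1.95 -0.    1.13  0.15]
tail before stop [158.96276982 160.49150698]
-95 -10.2 10.9 68.5
-80 -10.4 9.5 67.9
-65 -10.4 9.9 67.7
-50 -10.4 10.1 68.8
-35 -10.4 9.9 68.0
-20 -9.7 10.2 68.1
-5 -10.4 10.5 68.3
```

View pics/w6.png

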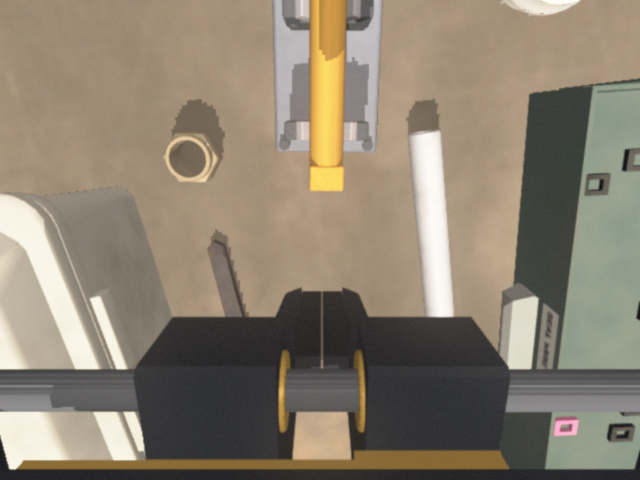

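The spindle lies home, level and centred, with its tail at (327,190), about 160.5 mm before the stop. The bystanders in view haven't moved, so I'm handing in.

```bash
python3 -c "
from workcell import arm
print(arm.hand_in())"
```

```text
the job is handed in; nothing more can be done
None
```

I laid the larger brass spindle in both yokes, then pushed it under the foot until its nose bore on the back stop with about 6 N beyond the drag. I released it there level and centred and handed the job in at about 23 s, but the hand-in call gave no verdict.

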